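File a case into the packed row

TASK

Take the loose grey case out of the plywood stand and file it in the rack directly next to the long case, on the side of the long case that faces the sprung end plate. Work its wedge-shaped lower edge in between the two cases there, easing them apart gently without toppling them, until it stands on the rack's floor, upright and lined up with the row, and bed it in with a firm push from above of about 20 newtons, held for half a second and never over 35. Leave the potsherds alone.

Things in the scene. Friction and masses are not known exactly. Their poses are not given: they have to be found in the camera images.
- rack: grey painted rack, fixed, yaw within 0.35 rad of 0, open at front (-x), back and top; holds a packed row of four cases. Origin on the table under the row's centreline: x along the cases, y along the row, z up. Floor 8 mm thick, x -87 to 63, y -88 to 144 mm. Rigid end plate 100 mm wide, 106 mm high, inner face at y = -55 mm. Bracket of the sprung plate at y = 117 to 123 mm, 77 mm high.
- end_plate (a joint): slide (m) of the sprung end plate, 100 mm wide, top 109 mm above the table, along the rack's +y. At 0 its inner face is at y = +9 mm of the rack and the row of four is just closed up; grows to at most 0.022 as the row is pushed apart; 0.016 with a fifth case in. Its spring presses the row towards the rigid plate with about 4 N at 0, 7 N at 0.016.
- case_long_mid (a point): long grey case of the row: front end sticks out 25 mm further (-x) than the others; x -70 to +45 mm about this point, 50 mm above its underside, level with the others' centres. Else like case_b. First, second or third from the rigid plate. It is backed up hard by that plate; only cases on its +y side yield, so the new case, started over the joint, must shift about 8 mm to +y as it goes in.
- case_b_mid (a point): grey case of the row, on edge: 90 mm long (x), 16 thick (y), 100 high, 0.13 kg; its top narrows like a roof from 16 to 6 mm thick over the uppermost 12 mm. The point is its centre. Its place in the row varies.
- case_c_mid (a point): grey case of the row, on edge: 90 mm long (x), 16 thick (y), 100 high, 0.13 kg; its top narrows like a roof from 16 to 6 mm thick over the uppermost 12 mm. The point is its centre. Its place in the row varies.
- case_d_mid (a point): grey case of the row, on edge: 90 mm long (x), 16 thick (y), 100 high, 0.13 kg; its top narrows like a roof from 16 to 6 mm thick over the uppermost 12 mm. The point is its centre. It stands last, against the sprung plate.
- stand: plywood stand, fixed: 110 mm long (its x), 70 mm wide (y), 34 mm high, with a slot 19 mm wide along its x, open at both ends and 24 mm deep, its floor 10 mm above the table. Origin: on the table under its centre. Its yaw lies within 0.4 rad of 0.
- new_case_mid (a point): loose grey case, on edge in the stand's slot: 90 mm long (x), 16 thick (y), 112 high, 0.11 to 0.22 kg. Its lower edge narrows like a wedge from 16 to 6 mm thick over the lowest 12 mm. The point is its centre, 56 mm up. Fully home its centre is 64 mm above the rack's origin, its top 12 mm above the others. Friction of the row takes up 3 to 8 N of a push.
- sherd_wall: loose flat brown potsherd, 76x83x18 mm, lying on the table at the front of the work. Leave alone.
- sherd_rim: loose flat brown potsherd, 76x68x19 mm, lying on the table behind the stand. Leave alone.
- sherd_long: loose curved brown potsherd, 42x98x33 mm, lying on the table to the left front of the rack. Leave alone.
Things that resemble listed ones, but are neither listed nor needed, are in the scene too. Leave any red look-alike of the part that bears new_case_mid alone. What is shaped like the part that bears case_long_mid but green is not meant.

How it is judged:
By the outcome, as a careful person would: the job done as asked, in the order asked, and still so for the second after the job is handed in, with the robot touching nothing.
It also fails if it takes over 53 s, if anything falls off the work surface, if the arm or the gripper's body presses on something with over 40 N, if the wrist force passes 120 N, or if a joint passes its speed limit or range.

ROBOT

A 7-joint arm with a two-finger parallel gripper is mounted at the origin on a cart in front of the work surface, level with it; the furniture and walls round the work are solid. World frame = base frame: x ahead of the robot, y to its left, z up, the work surface at z = 0. Lengths are in m, angles in rad, forces in N, time in s.
With the tool pointing down it reaches from about 0.425 to 1.025 m from the base axis. Payload 9.4 kg.
Tool frame: the origin (TCP) lies at the centre of the arm's flange, where the gripper is bolted on; the fingertips stand 173 mm ahead of it and the grasp point (between the pads) lies 155 mm ahead of it; z points along the fingers, y is the direction in which the jaws open and shut (so a half turn about z gives the same grasp; the last joint's range is limited). The gripper opens to 85 mm and grips with 20 to 120 N. Pads are 22 mm wide; open, the fingers measure 114 mm over their backs; the gripper's body (76 mm by 85 mm) begins 54 mm behind the grasp point. The pads swing forward as they close: fully open they stand 13 mm farther back than shut.
Start: joints at [-1.42, 0.599, -0.003, 1.599, 0.002, 0.943, -0.08], TCP at [0.164, 0.706, 0.405] pointing down, gripper open.
Joint ranges: [-2.57, 2.57], [-0.35, 1.97], [-1.29, 1.29], [0.11, 2.56], [-1.05, 4.19], [0.11, 1.86], [-2.63, 2.63]. Speed limits (rad/s): [2.22, 2.22, 3.01, 3.01, 3.14, 3.14, 3.14].

INTERFACE

Orientations are given as a unit quaternion [w, x, y, z].
In Python, from workcell import robot gives the robot as it stands. The module is installed in compiled form; this text tells all that it offers.
- The arm moves only by the tool apply_moves, never from a script. Its argument "rows" is a list of rows, each a list of 3 entries, a list of its own where there are three numbers: the gripper command: -1 is shut, 1 is fully open, values between are in proportion, then the shift along the world's x, y, z in mm, then the turn about the world's z in degrees. In form: [[hand, [tx, ty, tz], spin], ...]. A call has exactly 5 rows; each row shifts and turns the commanded pose from where the row before left it; what a row does not reach is not made up. A row lasts 1/8 s, in which the tool goes at most 62.5 mm and 10.7 degrees, less where a joint would pass 70% of its speed; a pose out of reach is approached as far as the arm can. A call is refused whole if a number of a shift passes 62.5 or a number of a turn 10.7, either way. A call with a gripper value outside its range is refused whole. The fingers move at their own pace and stop on an object; the grip force is fixed at half the most. Time passes only in rows, so rows that do not move let the fingers close, or fill a call up. It gives the time, the measured TCP pose, the force and the opening at its end, in the units of the state.
- robot.get_state(): the state, without advancing time (a new reading comes with each control period).
- robot.snapshot(name): name is "scene" or "top"; returns the picture (420x560x3 uint8, red, green, blue); there is no depth.
- robot.get_calibration(name): a dict with "mtx" (3x3 intrinsics, pixels), "xyz" and "attitude" of the camera in the world. Camera axes: x right, y down, z forward; pixel columns grow to the right and rows downward; lengths in m; the calibration is good to about 2 mm. A picture is of the moment at which its call begins. get_calibration takes no time and is no camera call.
- robot.finish_job(): hands the job in, once; it reports no verdict.
The state is a dict: "time": time; "joint_positions": joint angles; "qd": joint speeds; "joint_torque": joint torques, N m; "tool_pos": TCP position; "ee_rot": TCP orientation; "wrist_force": force on the tool from outside, world axes, zero at the start; "moment": the same for the moment, N m; "grip_width": finger opening in m.
Only numpy, scipy, OpenCV 4.12 (cv2) and the standard library are available. Lean on these libraries where they do the work, as an engineer would, in place of code of your own. Each camera call takes 0.05 s, during which the arm holds its last target.

## Working session

There is one attempt and no reset: what is moved stays moved. The work goes in short steps, Python scripts to look and compute and a tool call to move; the robot and the scene stay as the last step left them, time stands still between calls to the robot, and variables do not carry over. Pictures are saved under pics/ and viewed, and the job is handed in when it is done.

Besides the shell and the picture viewer there is one more tool, called after "Emit:" as a command line: name --argument value ..., lists and objects as JSON in quotes. apply_moves: Moves the arm, as the interface text tells. Its arguments: {"type":"object","properties":{"rows":{"type":"array"}},"required":["rows"]}

```bash
mkdir -p pics; cat > h.py <<'E'
import numpy as np, cv2
from workcell import robot
def snap(n,out):
    im=robot.snapshot(n); cv2.imwrite(f'pics/{out}.png',im[:,:,::-1]); return im
def R(q):
    from scipy.spatial.transform import Rotation as Ro
    q=np.array(q,float)
    if q.size==9: return q.reshape(3,3)
    return Ro.from_quat([q[1],q[2],q[3],q[0]]).as_matrix()
def cam(n):
    c=robot.get_calibration(n); return np.array(c['mtx']),np.array(c['xyz']),R(c['attitude'])
def ray(n,uv,z):
    K,t,A=cam(n); d=A@np.linalg.solve(K,[uv[0],uv[1],1.]); return t+d*(z-t[2])/d[2]
def proj(n,p):
    K,t,A=cam(n); q=K@(A.T@(np.array(p)-t)); return q[:2]/q[2]
E
python3 - <<'E'
from h import *
for n in('scene','top'):
    snap(n,n+'0'); print(robot.get_calibration(n))
print(robot.get_state())
E
```

```text
{'mtx': array([[447.57613319,   0.        , 276.7052251 ],
       [  0.        , 447.57613319, 208.58310451],
       [  0.        ,   0.        ,   1.        ]]), 'xyz': array([-0.05201176, -0.84538556,  0.73020595]), 'attitude': array([-0.46909133,  0.83245909, -0.25891041,  0.1411757 ])}
{'mtx': array([[483.70694002,   0.        , 275.58136298],
       [  0.        , 483.70694002, 200.39366487],
       [  0.        ,   0.        ,   1.        ]]), 'xyz': array([0.35905307, 0.05323213, 1.13552992]), 'attitude': array([-0.07316152,  0.71214826, -0.69581363,  0.05775497])}
{'time': 0.1, 'joint_positions': array([-1.41969434,  0.60007438, -0.00253987,  1.60005477,  0.0018019 ,
        0.94289753, -0.07978859]), 'qd': array([-9.34207787e-05, -6.04309554e-04, -3.45783738e-04, -1.10274456e-03,
        3.14371043e-05, -5.88217713e-04, -3.40436323e-04]), 'joint_torque': array([ 5.26905511e-03, -7.77996612e+01,  1.56925175e+00, -2.58625978e+01,
        1.25568375e-02,  5.49224031e-03, -3.50471289e-06]), 'tool_pos': array([0.1636838 , 0.70609876, 0.4038803 ]), 'ee_rot': array([-1.31860782e-05,  1.13620997e-01,  9.93523908e-01, -7.15854035e-04]), 'wrist_force': array([-0.34805483, -0.22064614,  0.81944383]), 'moment': array([-0.00467142, -0.00130069, -0.03006542]), 'grip_width': 0.08528935375205646}
```

View pics/scene0.png

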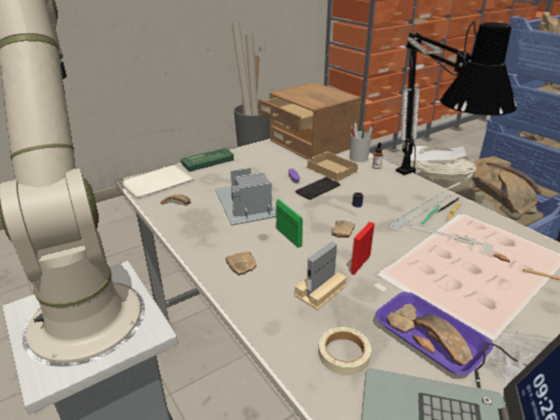

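View pics/top0.png

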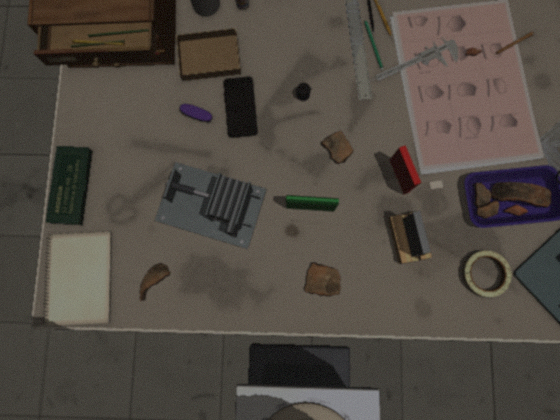

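```bash
python3 - <<'E'
import cv2,numpy as np
t=cv2.imread('pics/top0.png'); s=cv2.imread('pics/scene0.png')
def g(a): return np.clip(255*(a/255.)**0.6,0,255).astype('uint8')
c=g(cv2.resize(t[155:255,150:275],None,fx=6,fy=6,interpolation=cv2.INTER_CUBIC)); cv2.imwrite('pics/a1.png',c)
c=g(cv2.resize(t[140:270,370:450],None,fx=4.5,fy=4.5,interpolation=cv2.INTER_CUBIC)); 
d=cv2.resize(s[230:310,285:365],(585,585),interpolation=cv2.INTER_CUBIC)[:,:435]
cv2.imwrite('pics/a2.png',np.hstack([c,d]))
c=cv2.resize(s[155:230,205:305],None,fx=8,fy=8,interpolation=cv2.INTER_CUBIC); cv2.imwrite('pics/a3.png',c)
E
```

```text
(no output)
```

View pics/a1.png

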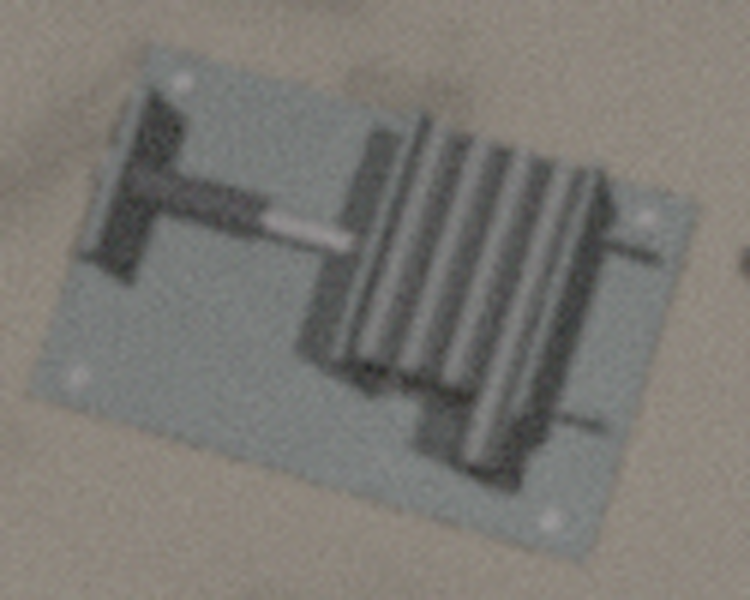

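View pics/a2.png

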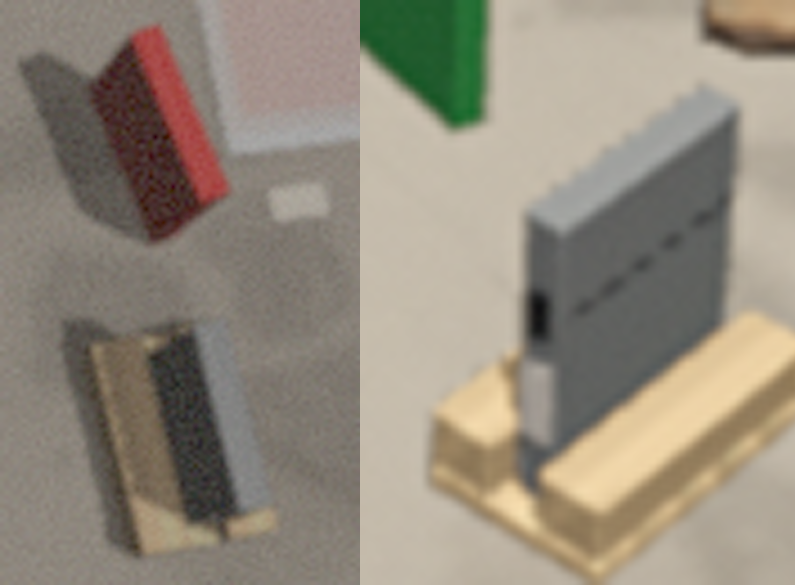

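View pics/a3.png

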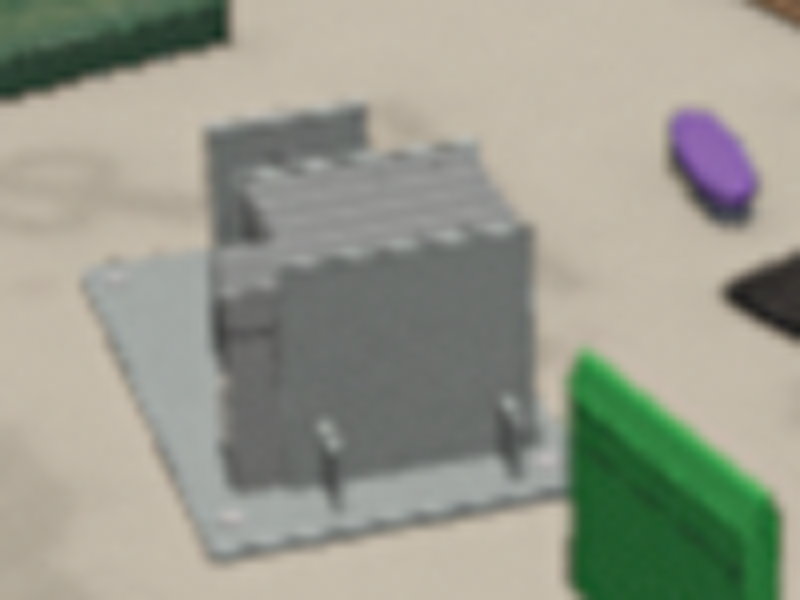

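```bash
cat > fit.py <<'E'
from h import *
def corners(mask,quad):
    # refine the sides of quad (pixel corners) by line fits to the mask's contour
    cs,_=cv2.findContours(mask,cv2.RETR_EXTERNAL,cv2.CHAIN_APPROX_NONE); c=max(cs,key=cv2.contourArea)[:,0].astype(float)
    L=[]
    for i in range(4):
        a,b=np.array(quad[i],float),np.array(quad[(i+1)%4],float); l=np.linalg.norm(b-a); d=(b-a)/l; n=np.array([-d[1],d[0]])
        s=(c-a)@d; e=(c-a)@n; k=(s>.08*l)&(s<.92*l)&(abs(e)<3)
        p=c[k]
        for _ in range(4):
            v=cv2.fitLine(p.astype('f4'),cv2.DIST_HUBER,0,.01,.01).ravel(); r=(p-v[2:])@np.array([-v[1],v[0]])
            if (abs(r)<1).sum()>5:p=p[abs(r)<1]
        L.append(v); 
        print('side',i,k.sum(),len(p))
    out=[]
    for i in range(4):
        u,v=L[i-1],L[i]; A=np.array([[u[0],-v[0]],[u[1],-v[1]]]); t=np.linalg.solve(A,v[2:]-u[2:]); out.append(u[2:]+u[:2]*t[0])
    return np.array(out)
def rigid(M,W):
    M=np.array(M,float);W=np.array(W,float);m,w=M.mean(0),W.mean(0);A=M-m;B=W-w
    th=np.arctan2((A[:,0]*B[:,1]-A[:,1]*B[:,0]).sum(),(A*B).sum()); Rm=np.array([[np.cos(th),-np.sin(th)],[np.sin(th),np.cos(th)]])
    t=w-Rm@m; res=W-(M@Rm.T+t); return th,t,res
E
python3 - <<'E'
from fit import *
M=[[.063,.144],[.063,-.088],[-.087,-.088],[-.087,.144]]
for n,q in(('top',np.array([[145,45],[697,200],[590,562],[30,395]])/6+[150,155]),('scene',None)):
    im=cv2.imread(f'pics/{n}0.png').astype(float); b=cv2.GaussianBlur(im,(0,0),1.)
    if n=='top':
        x=(b[:,:,0]-b[:,:,2]); 
        print(x[230,180],x[215,160],x[200,150],x[170,250])
        big=cv2.resize(x,None,fx=4,fy=4,interpolation=cv2.INTER_CUBIC)
        inside=x[228:235,170:190].mean(); out=x[238:250,160:180].mean(); print(inside,out)
        m=(big>(inside+out)/2).astype('uint8')*255
        roi=np.zeros_like(m); cv2.fillPoly(roi,[((q-q.mean(0))*1.12+q.mean(0)).__mul__(4).astype(int)],255); m&=roi
        m=cv2.morphologyEx(m,cv2.MORPH_CLOSE,np.ones((15,15)))
        cv2.imwrite('pics/m.png',m[600:1040,580:1120])
        c=(corners(m,(q+.5)*4-.5)+.5)/4-.5
        print(c,q)
        W=[ray('top',p,.008)[:2] for p in c]; print(np.round(W,4)); th,t,res=rigid(M,W); print('rack',th,t,np.round(res*1000,1))
E
```

```text
-16.286622635009763 1.7198015215640936 -17.385891512700184 -17.350701338654545
-14.093188497902155 -17.294549435924022Traceback (most recent call last):
  File "<stdin>", line 14, in <module>
  File "fit.py", line 11, in corners
    v=cv2.fitLine(p.astype('f4'),cv2.DIST_HUBER,0,.01,.01).ravel(); r=(p-v[2:])@np.array([-v[1],v[0]])
      ~~~~~~~~~~~^^^^^^^^^^^^^^^^^^^^^^^^^^^^^^^^^^^^^^^^^
cv2.error: OpenCV(4.12.0) /io/opencv/modules/imgproc/src/linefit.cpp:50: error: (-215:Assertion failed) count > 0 in function 'fitLine2D_wods'
```

View pics/m.png

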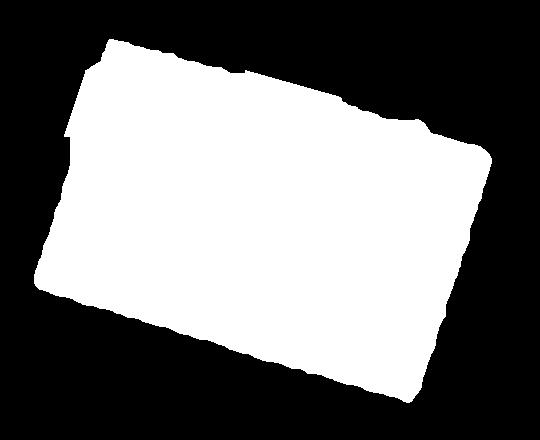

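```bash
sed -i 's/abs(e)<3/abs(e)<7/' fit.py; python3 - <<'E'
from fit import *
M=[[.063,.144],[.063,-.088],[-.087,-.088],[-.087,.144]]
q=np.array([[145,45],[697,200],[590,562],[30,395]])/6+[150,155]
n='top'
im=cv2.imread(f'pics/{n}0.png').astype(float); b=cv2.GaussianBlur(im,(0,0),.7)
x=(b[:,:,0]-b[:,:,2]); 
big=cv2.resize(x,None,fx=4,fy=4,interpolation=cv2.INTER_CUBIC)
m=(big>-7.5).astype('uint8')*255
roi=np.zeros_like(m); cv2.fillPoly(roi,[((q-q.mean(0))*1.12+q.mean(0)).__mul__(4).astype(int)],255); m&=roi
m=cv2.morphologyEx(m,cv2.MORPH_CLOSE,np.ones((9,9)))
cv2.imwrite('pics/m.png',m[600:1040,580:1120])
c=(corners(m,(q+.5)*4-.5)+.5)/4-.5
print(c,q)
W=[ray('top',p,.008)[:2] for p in c]; print(np.round(W,4)); th,t,res=rigid(M,W); print('rack',th,t,np.round(res*1000,1))
Rm=np.array([[np.cos(th),-np.sin(th)],[np.sin(th),np.cos(th)]])
w=lambda x,y,z:np.r_[Rm@[x,y]+t,z]
# overlay both
for n in('top','scene'):
    im=cv2.imread(f'pics/{n}0.png'); S=6 if n=='top' else 8; o=(150,155) if n=='top' else (205,155); e=(275,255) if n=='top' else (305,230)
    im=cv2.resize(im[o[1]:e[1],o[0]:e[0]],None,fx=S,fy=S,interpolation=cv2.INTER_CUBIC)
    def ln(a,b,col):
        P=[tuple(((proj(n,w(*k))-o+.5)*S).astype(int)) for k in(a,b)]; cv2.line(im,P[0],P[1],col,1)
    for i in range(4): ln((*M[i],.008),(*M[(i+1)%4],.008),(0,0,255))
    for y in(-.055,-.05,-.044): ln((-.07 if y>-.055 else -.05,y,.108 if y>-.055 else .106),(.045,y,.108),(0,255,0))
    for yc in(-.031,-.015,.001):
        for d in(-.003,.003): ln((-.045,yc+d,.108),(.045,yc+d,.108),(255,255,0))
    ln((-.05,.009,.109),(.05,.009,.109),(255,0,255)); ln((-.05,-.055,.106),(.05,-.055,.106),(255,0,255))
    cv2.imwrite(f'pics/ov_{n}.png',im)
E
```

```text
side 0 294 184
side 1 201 192
side 2 314 290
side 3 194 141
[[173.94716 161.43774]
 [266.22186 188.16132]
 [247.24341 248.55052]
 [154.27827 220.12787]] [[174.16666667 162.5       ]
 [266.16666667 188.33333333]
 [248.33333333 248.66666667]
 [155.         220.83333333]]
[[0.6609 0.3288]
 [0.5995 0.1036]
 [0.4547 0.1438]
 [0.5167 0.3664]]
rack -0.2670654523991556 [0.56209844 0.20547753] [[ 0.   1.1]
 [-0.2 -0.3]
 [-0.3  0.2]
 [ 0.5 -1. ]]
```

View pics/ov_top.png

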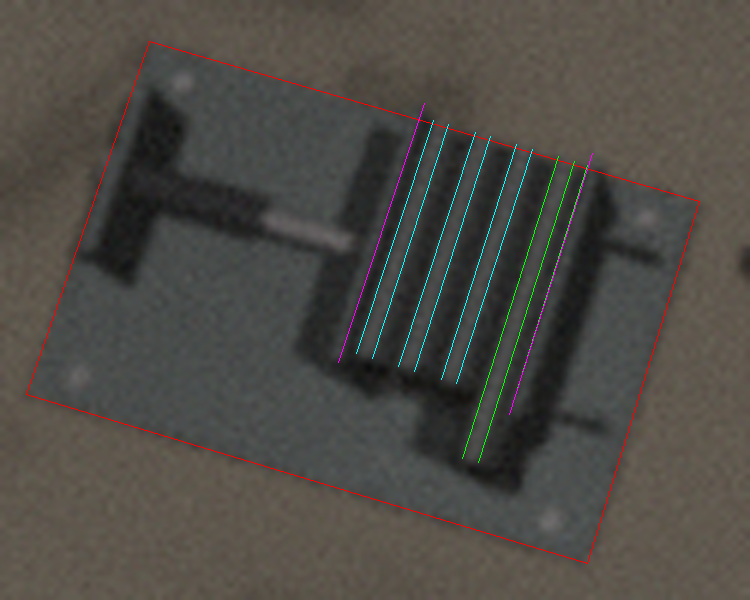

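View pics/ov_scene.png

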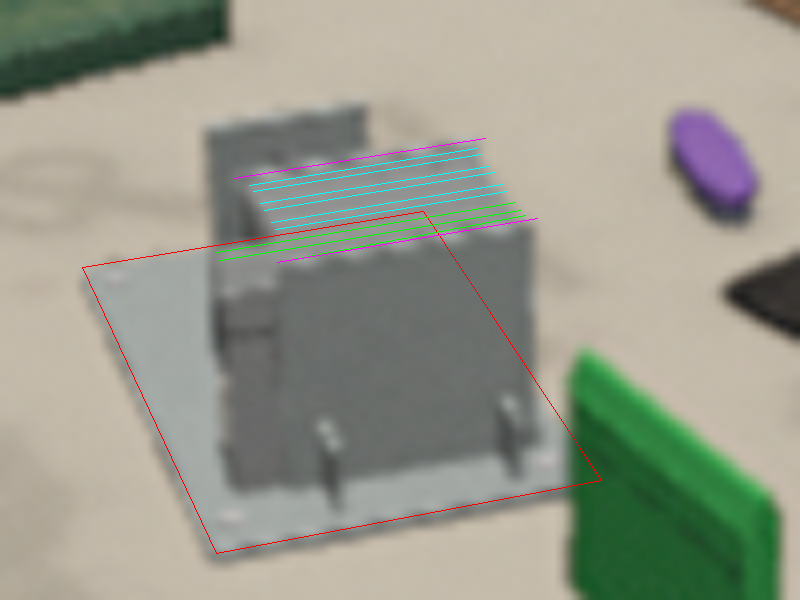

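```bash
python3 - <<'E'
from fit import *
im=cv2.imread('pics/top0.png'); b=cv2.GaussianBlur(im.astype(float),(0,0),.7)
big=cv2.resize(b,None,fx=4,fy=4,interpolation=cv2.INTER_CUBIC)
x=big[:,:,0]-big[:,:,2]; v=big.mean(2)
for p in((418,230),(420,240),(415,215),(430,230),(405,235),(412,235)): print(p,b[p[1],p[0]].round())
q=np.array([[195,327],[222,318],[276,508],[238,517]])/4.5+[370,140]
m=((x>-3)&(v>75)).astype('uint8')*255
roi=np.zeros_like(m); cv2.fillPoly(roi,[(((q-q.mean(0))*1.25+q.mean(0))*4).astype(int)],255); m&=roi
m=cv2.morphologyEx(m,cv2.MORPH_CLOSE,np.ones((5,5)))
cs,_=cv2.findContours(m,0,1); c=max(cs,key=cv2.contourArea); r=cv2.minAreaRect(c); print(r)
bx=(cv2.boxPoints(r)+.5)/4-.5; print(bx)
W=np.array([ray('top',p,.122)[:2] for p in bx]); print(W.round(4), W.mean(0), [np.linalg.norm(W[i]-W[i-1]) for i in range(4)])
c2=np.array([[530,213],[562,232],[738,100],[705,86]],float); c2[:,0]-=360; c2=c2/7.3125+[285,230]; W2=np.array([ray('scene',p,.122)[:2] for p in c2]); print('scene',W2.round(4),W2.mean(0))
im2=cv2.resize(im[140:270,370:450],None,fx=4.5,fy=4.5,interpolation=cv2.INTER_CUBIC); mm=cv2.resize(m[560:1080,1480:1800],(360,585)); cv2.imwrite('pics/m2.png',np.hstack([im2,cv2.cvtColor(mm,cv2.COLOR_GRAY2BGR)]))
E
```

```text
(418, 230) [72. 72. 73.]
(420, 240) [65. 65. 66.]
(415, 215) [79. 81. 81.]
(430, 230) [62. 71. 77.]
(405, 235) [33. 47. 60.]
(412, 235) [18. 19. 21.]
((1686.647216796875, 928.0883178710938), (162.9839324951172, 22.55581283569336), 75.96376037597656)
[[413.61035 212.5662 ]
 [419.08093 211.19855]
 [428.96326 250.72797]
 [423.49268 252.09561]]
[[ 0.529  -0.2141]
 [ 0.5322 -0.2257]
 [ 0.4493 -0.2437]
 [ 0.4462 -0.2323]] [ 0.48917174 -0.22894445] [np.float64(0.08477365210611226), np.float64(0.011991983713924332), np.float64(0.08480880301116143), np.float64(0.011806486192739739)]
scene [[ 0.4432 -0.2342]
 [ 0.4454 -0.2469]
 [ 0.5326 -0.2259]
 [ 0.529  -0.2141]] [ 0.48756233 -0.23028285]
```

View pics/m2.png

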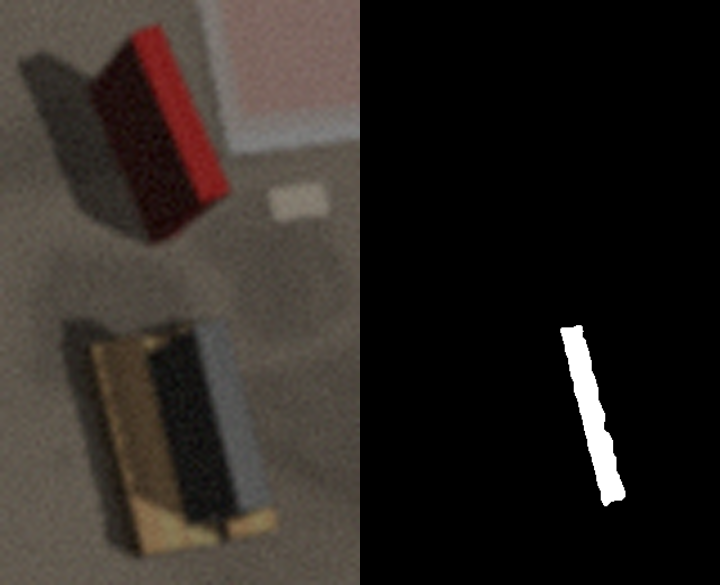

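Emit:
apply_moves --rows '[[1,[41,-36,0],2],[1,[41,-36,0],2],[1,[41,-36,0],2],[1,[41,-36,0],2],[1,[41,-36,0],2]]'

```text
time: 0.72
tool_pos: [0.3699, 0.5249, 0.4044]
ee_rot: [-0.0, 0.026, 1.0, -0.0]
wrist_force: [0.1, 0.7, -0.6]
grip_width: 0.0854
```

Emit:
apply_moves --rows '[[1,[41,-38,0],2],[1,[41,-38,0],2],[1,[16,-50,0],2],[1,[16,-50,0],2],[1,[16,-50,0],2]]'

```text
time: 1.35
tool_pos: [0.4991, 0.2985, 0.4044]
ee_rot: [-0.0, -0.061, 0.998, -0.0]
wrist_force: [0.8, 0.2, -0.3]
grip_width: 0.0854
```

Emit:
apply_moves --rows '[[1,[16,-50,0],2],[1,[16,-50,0],2],[1,[20,-50,0],2],[1,[-10,-54,0],0],[1,[-10,-54,0],0]]'

```text
time: 1.98
tool_pos: [0.5304, 0.0404, 0.4043]
ee_rot: [-0.0, -0.113, 0.994, -0.0]
wrist_force: [-0.1, -1.0, 0.2]
grip_width: 0.0855
```

Emit:
apply_moves --rows '[[1,[-10,-54,0],0],[1,[-10,-54,0],0],[1,[-10,-54,0],0],[1,[-10,-54,0],0],[1,[0,0,0],0]]'

```text
time: 2.6
tool_pos: [0.4893, -0.1781, 0.4044]
ee_rot: [-0.001, -0.109, 0.994, -0.001]
wrist_force: [0.8, 0.0, -0.3]
grip_width: 0.0854
```

Emit:
apply_moves --rows '[[1,[-1,-40,0],0],[1,[0,-11,-20],0],[1,[0,0,-40],0],[1,[0,0,-14],0],[1,[0,0,0],0]]'

```text
time: 3.22
tool_pos: [0.4899, -0.224, 0.3301]
ee_rot: [-0.001, -0.113, 0.994, 0.001]
wrist_force: [-0.6, 0.2, 0.3]
grip_width: 0.0856
```

```bash
python3 - <<'E'
from h import *
a=snap('scene','s1'); b=snap('top','t1'); s=robot.get_state(); print(s['tool_pos'],s['joint_positions'],s['wrist_force'])
a=cv2.resize(a[180:320,250:400],(400,373),interpolation=cv2.INTER_CUBIC); b=cv2.resize(b[150:290,350:500],(400,373),interpolation=cv2.INTER_CUBIC)
cv2.imwrite('pics/c1.png',np.hstack([a,b])[:,:,::-1])
E
```

```text
[ 0.49020042 -0.22439599  0.3314879 ] [ 0.36665091  0.4795932  -0.0595667   2.09215301  0.05070751  0.57029828
  2.06856934] [-0.01692564  0.14204504  0.88213708]
```

View pics/c1.png

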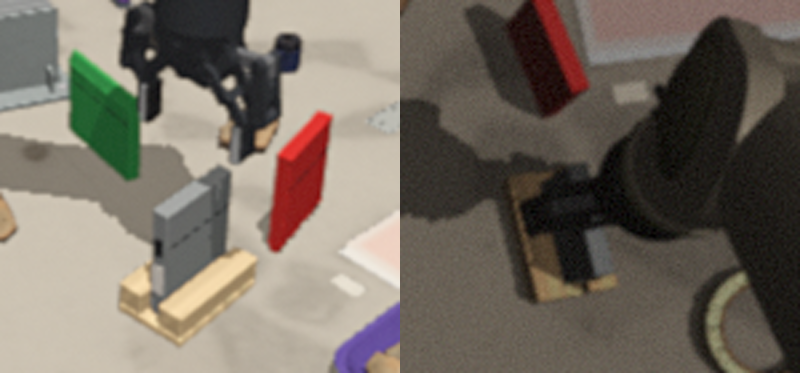

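Emit:
apply_moves --rows '[[1,[-1,-5,0],0],[1,[0,0,-30],0],[1,[0,0,-33],0],[1,[0,0,0],0],[1,[0,0,0],0]]'

```text
time: 3.95
tool_pos: [0.4891, -0.2301, 0.2688]
ee_rot: [0.001, -0.113, 0.994, -0.0]
wrist_force: [0.3, 1.0, -0.1]
grip_width: 0.0854
```

```bash
python3 - <<'E'
from h import *
print(proj('scene',[.49,-.224,.331-.16]))
a=snap('scene','s2'); b=snap('top','t2'); s=robot.get_state(); print(s['tool_pos'],s['wrist_force'])
a=cv2.resize(a[180:320,250:400],(400,373),interpolation=cv2.INTER_CUBIC); b=cv2.resize(b[150:290,350:500],(400,373),interpolation=cv2.INTER_CUBIC)
cv2.imwrite('pics/c2.png',np.hstack([a,b])[:,:,::-1])
E
```

```text
[322.81996679 231.71680156]
[ 0.48910471 -0.22996689  0.26909892] [-0.31361871  0.74826831 -0.11884242]
```

View pics/c2.png

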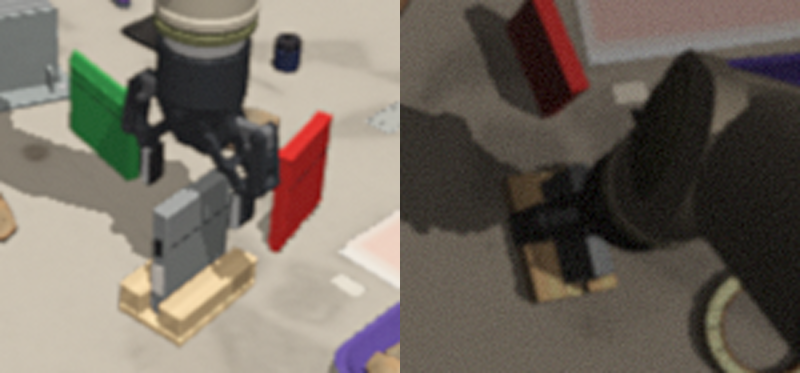

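Emit:
apply_moves --rows '[[-1,[0,0,0],0],[-1,[0,0,0],0],[-1,[0,0,0],0],[-1,[0,0,0],0],[-1,[0,0,0],0]]'

```text
time: 4.68
tool_pos: [0.4888, -0.2297, 0.2679]
ee_rot: [0.0, -0.113, 0.994, -0.0]
wrist_force: [-0.3, -0.0, 3.7]
grip_width: 0.015
```

Emit:
apply_moves --rows '[[-1,[0,0,0],0],[-1,[0,0,0],0],[-1,[0,0,0],0],[-1,[0,0,0],0],[-1,[0,0,0],0]]'

```text
time: 5.3
tool_pos: [0.4888, -0.2296, 0.2679]
ee_rot: [0.0, -0.113, 0.994, -0.0]
wrist_force: [0.3, 0.5, 5.0]
grip_width: 0.0153
```

```bash
python3 - <<'E'
from h import *
a=snap('scene','s3'); s=robot.get_state(); print(s['tool_pos'],s['wrist_force'],s['moment'])
cv2.imwrite('pics/c3.png',cv2.resize(a[180:320,250:400],(640,597),interpolation=cv2.INTER_CUBIC)[:,:,::-1])
E
```

```text
[ 0.48877758 -0.22970149  0.26786993] [-0.52054497  0.21920862  5.90721861] [ 0.2670102   0.18725222 -0.0087528 ]
```

View pics/c3.png

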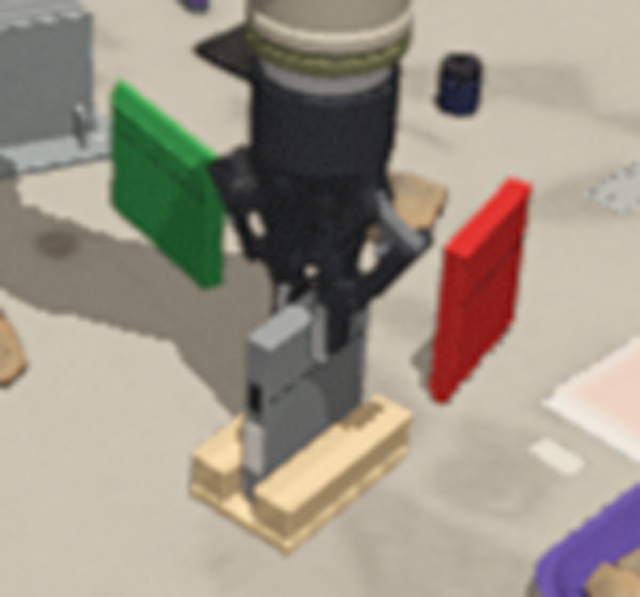

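Emit:
apply_moves --rows '[[-1,[0,0,15],0],[-1,[0,0,40],0],[-1,[0,0,45],0],[-1,[0,0,45],0],[-1,[0,0,10],0]]'

```text
time: 5.98
tool_pos: [0.4888, -0.2299, 0.4262]
ee_rot: [0.002, -0.113, 0.994, -0.001]
wrist_force: [0.7, -0.4, -1.7]
grip_width: 0.0148
```

```bash
python3 - <<'E'
from h import *
a=snap('scene','s4'); s=robot.get_state(); print(s['tool_pos'],s['ee_rot'],s['wrist_force'],s['moment'])
cv2.imwrite('pics/c4.png',cv2.resize(a[130:330,210:410],(600,600),interpolation=cv2.INTER_CUBIC)[:,:,::-1])
E
```

```text
[ 0.48874592 -0.22985605  0.42568872] [ 0.00188712 -0.11265968  0.99363133 -0.00100661] [ 0.08674201 -0.29345517 -1.35256598] [ 0.01109985 -0.03558411  0.00494656]
```

View pics/c4.png

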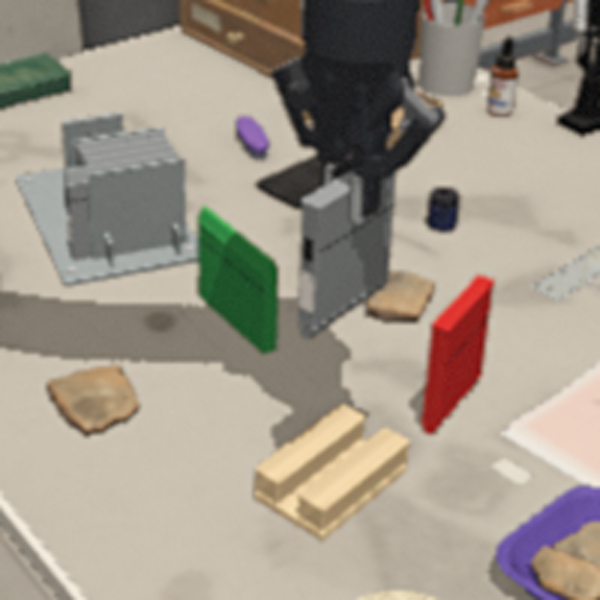

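Emit:
apply_moves --rows '[[-1,[8,50,0],-3.5],[-1,[8,50,0],-3.5],[-1,[8,50,0],-3.5],[-1,[8,50,0],-3.5],[-1,[8,50,0],-3.5]]'

```text
time: 6.65
tool_pos: [0.5284, 0.0218, 0.4215]
ee_rot: [-0.001, 0.041, 0.999, -0.0]
wrist_force: [1.1, 0.4, -1.8]
grip_width: 0.0152
```

Emit:
apply_moves --rows '[[-1,[8,50,0],-3.5],[-1,[8,50,0],-3.5],[-1,[7,47,0],-3.8],[-1,[0,0,0],0],[-1,[0,0,0],0]]'

```text
time: 7.28
tool_pos: [0.5513, 0.1669, 0.4214]
ee_rot: [-0.001, 0.133, 0.991, -0.001]
wrist_force: [-0.5, 0.2, -1.1]
grip_width: 0.0148
```

```bash
python3 - <<'E'
from h import *
a=snap('scene','s5');b=snap('top','t5'); s=robot.get_state(); print(s['tool_pos'],s['ee_rot'],s['wrist_force'],s['moment'])
q=s['ee_rot']; r=R(q); print('jaw',np.degrees(np.arctan2(r[1,1],r[0,1])),'z',r[:,2])
a=cv2.resize(a[100:240,190:310],(514,600),interpolation=cv2.INTER_CUBIC); b=cv2.resize(b[140:265,140:280],None,fx=2,fy=2)
c=np.zeros((600,800,3),'uint8'); c[:,:514]=a; c[:250,514:794]=b
cv2.imwrite('pics/c5.png',c[:,:,::-1])
E
```

```text
[0.5515828  0.16591637 0.42202947] [-5.24069456e-04  1.34224933e-01  9.90950558e-01 -6.19273670e-04] [-0.16761869 -0.40456963 -2.40904597] [-0.03848793 -0.02735411  0.10831803]
jaw 74.57242120325425 z [-0.0012049  -0.00108665 -0.99999868]
```

View pics/c5.png

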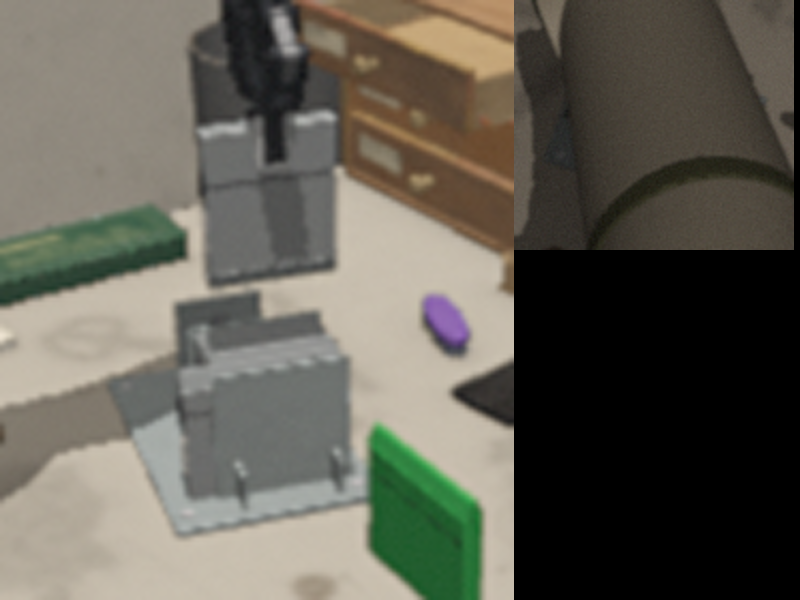

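```bash
python3 - <<'E'
from h import *
im=cv2.imread('pics/s5.png'); o=np.array([190,100]);S=6
im=cv2.resize(im[100:200,190:310],None,fx=S,fy=S,interpolation=cv2.INTER_CUBIC)
T=np.array([0.5516,.1661,.4218]); th=np.radians(74.6-90); Rm=np.array([[np.cos(th),-np.sin(th)],[np.sin(th),np.cos(th)]])
def w(x,y,z): return np.r_[T[:2]+Rm@[x,y],T[2]-.258+z]
def ln(a,b,c): 
    P=[tuple(((proj('scene',w(*k))-o+.5)*S).astype(int)) for k in(a,b)]; cv2.line(im,P[0],P[1],c,1)
for y in(-.003,.003): ln((-.045,y,0),(.045,y,0),(0,0,255))
for y in(-.008,.008): ln((-.045,y,.112),(.045,y,.112),(0,255,0))
for x in(-.045,.045): ln((x,-.008,.012),(x,-.008,.112),(255,255,0))
ln((-.045,-.008,.012),(.045,-.008,.012),(255,0,255))
cv2.imwrite('pics/c6.png',im)
E
```

```text
(no output)
```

View pics/c6.png

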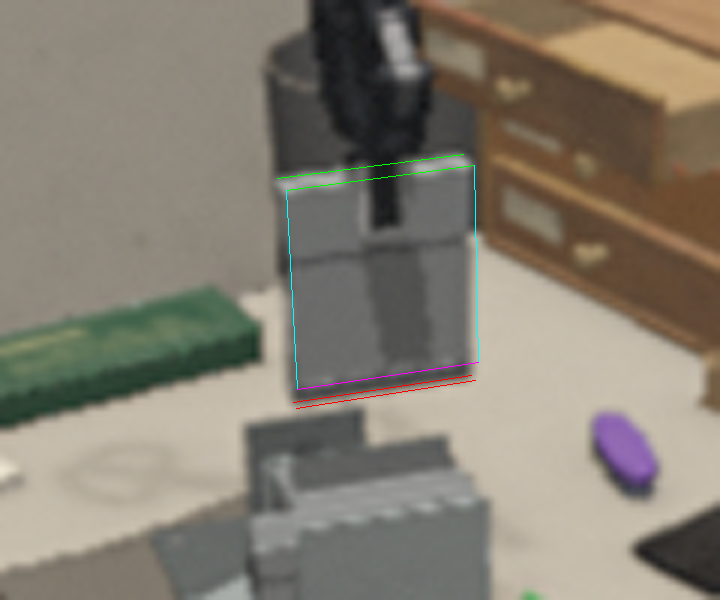

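```bash
cat > rk.py <<'E'
from h import *
def rackw(th,t):
    Rm=np.array([[np.cos(th),-np.sin(th)],[np.sin(th),np.cos(th)]]); return lambda x,y,z:np.r_[Rm@[x,y]+t,z]
def edge(n,im,w,a,b,N=60,H=4,sgn=None):
    """mean normal offset (px) of strongest gradient from predicted edge a-b; returns offset, direction normal"""
    A,B=proj(n,w(*a)),proj(n,w(*b)); d=(B-A)/np.linalg.norm(B-A); nn=np.array([-d[1],d[0]])
    s=np.arange(-H,H+.01,.1); L=np.linspace(.06,.94,N)
    P=A+(B-A)*L[:,None]; X=P[:,None]+nn*s[None,:,None]
    v=cv2.remap(im.astype('f4'),X[...,0].astype('f4'),X[...,1].astype('f4'),cv2.INTER_CUBIC)
    return s,v.mean(0),nn
E
python3 - <<'E'
from rk import *
w=rackw(-.267,np.array([.5621,.2055]))
im=cv2.cvtColor(cv2.imread('pics/scene0.png'),cv2.COLOR_BGR2GRAY)
for nm,a,b in(('floor y=-88',(-.087,-.088,.008),(.063,-.088,.008)),('floor x=-87',(-.087,-.088,.008),(-.087,.144,.008)),('rigid inner top',(-.05,-.055,.106),(.05,-.055,.106)),('row back end top',(.045,-.04,.106),(.045,.006,.106)),('sprung inner top',(-.05,.009,.109),(.05,.009,.109)),('long front vert',(-.07,-.055,.02),(-.07,-.055,.09))):
    s,v,nn=edge('scene',im,w,a,b); print(nm,nn.round(2),[f'{x:.0f}' for x in v[::5]])
E
```

```text
floor y=-88 [0.19 0.98] ['160', '160', '159', '159', '161', '162', '162', '154', '138', '125', '126', '142', '164', '179', '184', '185', '184']
floor x=-87 [ 0.9  -0.43] ['188', '189', '189', '188', '182', '168', '155', '151', '156', '162', '166', '167', '167', '167', '168', '168', '168']
rigid inner top [0.17 0.99] ['149', '147', '148', '151', '151', '149', '146', '147', '148', '142', '128', '117', '110', '107', '108', '109', '109']
row back end top [ 0.82 -0.58] ['148', '148', '147', '147', '146', '147', '152', '161', '171', '178', '183', '185', '186', '186', '187', '187', '187']
sprung inner top [0.16 0.99] ['137', '138', '137', '136', '138', '141', '146', '151', '149', '144', '143', '144', '143', '143', '146', '149', '148']
long front vert [ 1.   -0.07] ['168', '169', '166', '157', '143', '125', '111', '103', '102', '102', '103', '103', '103', '104', '104', '104', '104']
```

Emit:
apply_moves --rows '[[-1,[1.5,1.7,-20],0],[-1,[0,0,-20],0],[-1,[0,0,-6],0],[-1,[0,0,0],0],[-1,[0,0,0],0]]'

```text
time: 8.0
tool_pos: [0.5535, 0.1687, 0.3774]
ee_rot: [0.0, 0.134, 0.991, 0.0]
wrist_force: [0.3, 0.6, -0.8]
grip_width: 0.0149
```

```bash
cat > look.py <<'E'
import sys
from rk import *
n=sys.argv[1]; zoff=float(sys.argv[2]) if len(sys.argv)>2 else .258
a=snap('scene','s'+n); s=robot.get_state(); T=s['tool_pos']; r=R(s['ee_rot'])
j=np.degrees(np.arctan2(r[1,1],r[0,1])); th=-.267; t=np.array([.5621,.2055]); Rm=np.array([[np.cos(th),-np.sin(th)],[np.sin(th),np.cos(th)]])
print('t',s['time'],'T',T.round(4),'rack xy',((Rm.T@(T[:2]-t))*1000).round(1),'yaw rel rack',round(j-90+15.3,2),'bottom z',round(T[2]-zoff,4),'F rack',(Rm.T@s['wrist_force'][:2]).round(1),s['wrist_force'][2].round(1),'M',(Rm.T@s['moment'][:2]).round(2),'w',s['grip_width'])
o=np.array([205,120]);S=7
im=cv2.resize(a[120:205,205:305],None,fx=S,fy=S,interpolation=cv2.INTER_CUBIC)
im=np.ascontiguousarray(im[:,:,::-1]); cv2.imwrite(f'pics/l{n}.png',im)
E
python3 look.py 7
```

```text
t 8.05 T [0.5534 0.1688 0.3774] rack xy [  1.3 -37.7] yaw rel rack -0.07 bottom z 0.1194 F rack [0.5 0.1] -0.9 M [0.05 0.01] w 0.014903161246236791
```

View pics/l7.png

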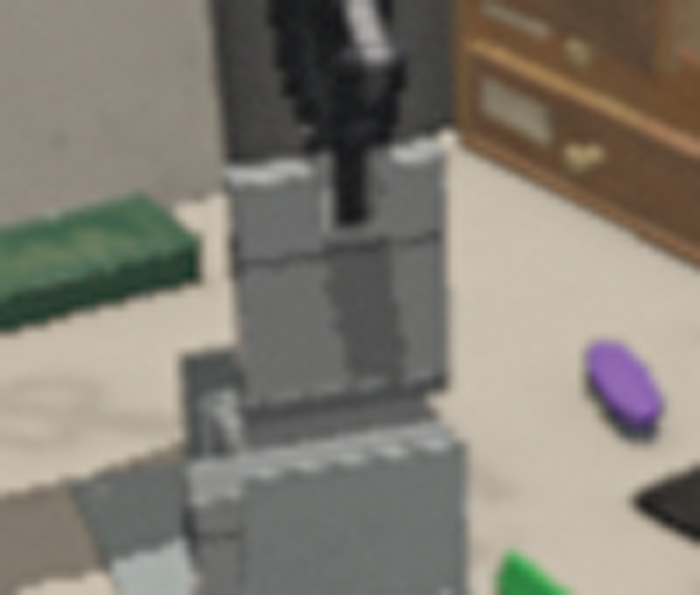

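Emit:
apply_moves --rows '[[-1,[-0.2,-0.8,-4],0],[-1,[0,0,-4],0],[-1,[0,0,-3],0],[-1,[0,0,-2],0],[-1,[0,0,0],0]]'

```text
time: 8.68
tool_pos: [0.553, 0.1682, 0.3635]
ee_rot: [-0.0, 0.134, 0.991, -0.0]
wrist_force: [-0.6, -0.6, -1.2]
grip_width: 0.015
```

```bash
python3 look.py 8
```

```text
t 8.725 T [0.553  0.1682 0.3636] rack xy [  1.1 -38.4] yaw rel rack -0.05 bottom z 0.1056 F rack [ 0.9 -0.6] -0.7 M [ 0.02 -0.04] w 0.015054517084250495
```

View pics/l8.png

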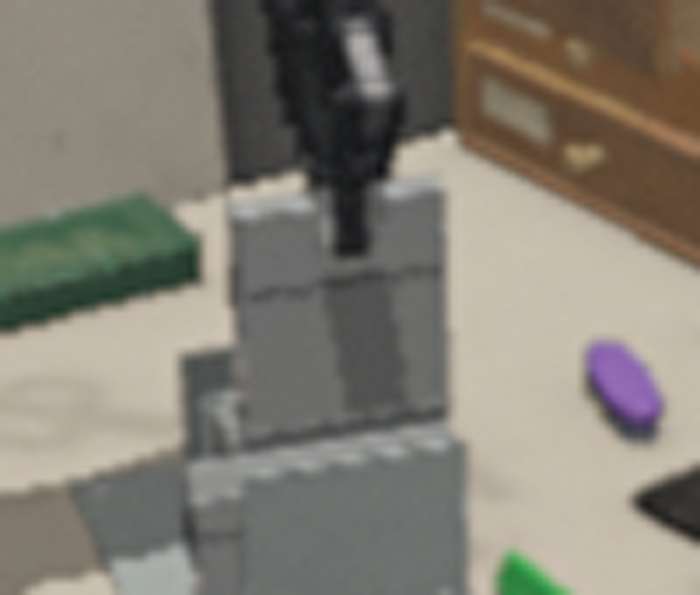

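Emit:
apply_moves --rows '[[-1,[0,0,-1],0],[-1,[0,0,-1],0],[-1,[0,0,-1],0],[-1,[0,0,-1],0],[-1,[0,0,0],0]]'

```text
time: 9.35
tool_pos: [0.5531, 0.168, 0.3599]
ee_rot: [0.0, 0.134, 0.991, -0.0]
wrist_force: [-0.8, -2.2, 4.3]
grip_width: 0.0146
```

Emit:
apply_moves --rows '[[-1,[0.3,1.0,-1.2],0],[-1,[0.15,0.5,-1.2],0],[-1,[0.15,0.5,-1.2],0],[-1,[0.15,0.5,-1.2],0],[-1,[0,0,0],0]]'

```text
time: 9.98
tool_pos: [0.5538, 0.1703, 0.3549]
ee_rot: [0.0, 0.134, 0.991, -0.0]
wrist_force: [-0.5, -3.6, 5.5]
grip_width: 0.0152
```

```bash
python3 look.py 9
```

```text
t 10.025 T [0.5538 0.1703 0.3549] rack xy [  1.3 -36.1] yaw rel rack -0.07 bottom z 0.0969 F rack [ 0.7 -4.6] 4.7 M [-1.28 -0.07] w 0.015038761650138358
```

View pics/l9.png

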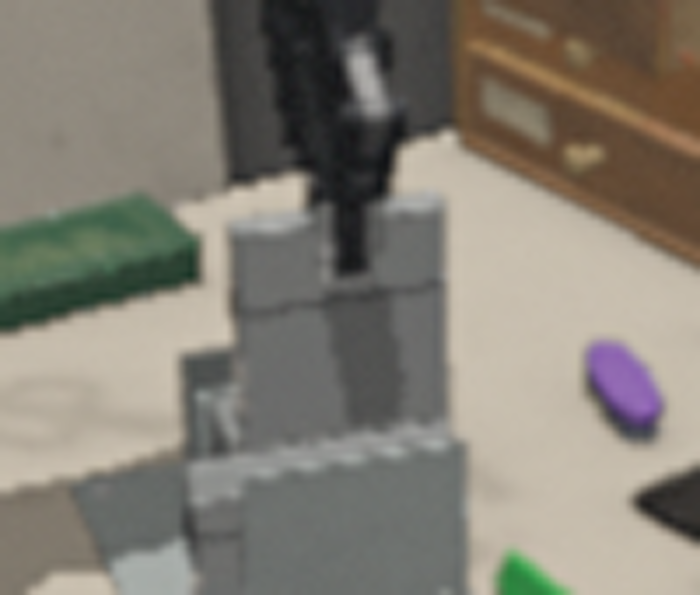

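Emit:
apply_moves --rows '[[-1,[0.15,0.6,-1.4],0],[-1,[0.15,0.6,-1.4],0],[-1,[0.15,0.6,-1.4],0],[-1,[0.15,0.6,-1.4],0],[-1,[0,0,0],0]]'

```text
time: 10.65
tool_pos: [0.5544, 0.1727, 0.3492]
ee_rot: [-0.0, 0.134, 0.991, -0.0]
wrist_force: [0.2, -4.8, 3.5]
grip_width: 0.0155
```

```bash
python3 look.py 10
```

```text
t 10.7 T [0.5544 0.1727 0.3492] rack xy [  1.2 -33.7] yaw rel rack -0.07 bottom z 0.0912 F rack [-0. -5.] 4.2 M [-1.39 -0.11] w 0.015088223550968753
```

View pics/l10.png

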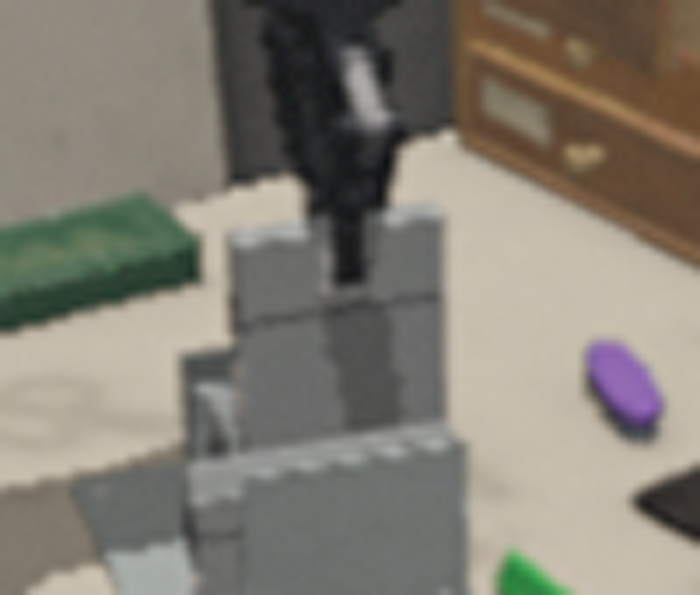

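Emit:
apply_moves --rows '[[-1,[0.15,0.6,-1.4],0],[-1,[0.15,0.6,-1.4],0],[-1,[0.15,0.6,-1.4],0],[-1,[0.15,0.6,-1.4],0],[-1,[0.15,0.6,-1.5],0]]'

```text
time: 11.32
tool_pos: [0.555, 0.1756, 0.3422]
ee_rot: [-0.0, 0.134, 0.991, -0.0]
wrist_force: [-1.6, -5.6, 4.8]
grip_width: 0.0151
```

```bash
python3 look.py 11
```

```text
t 11.375 T [0.555  0.1757 0.3419] rack xy [  1.1 -30.7] yaw rel rack -0.07 bottom z 0.0839 F rack [ 0.5 -4.4] 4.9 M [-1.62 -0.23] w 0.014855774757945151
```

View pics/l11.png

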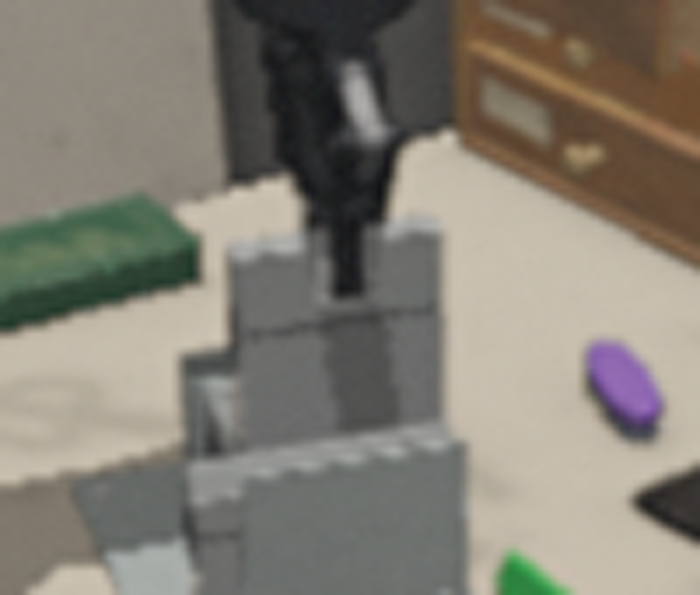

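Emit:
apply_moves --rows '[[-1,[0,0,-2.5],0],[-1,[0,0,-2.5],0],[-1,[0,0,-2.5],0],[-1,[0,0,-2.5],0],[-1,[0,0,-2.5],0]]'

```text
time: 12.0
tool_pos: [0.555, 0.1757, 0.3295]
ee_rot: [-0.0, 0.134, 0.991, -0.0]
wrist_force: [-1.5, -5.2, 4.6]
grip_width: 0.0152
```

Emit:
apply_moves --rows '[[-1,[0,0,-2.5],0],[-1,[0,0,-2.5],0],[-1,[0,0,-2.5],0],[-1,[0,0,-2.5],0],[-1,[0,0,-2.5],0]]'

```text
time: 12.62
tool_pos: [0.5548, 0.1758, 0.3166]
ee_rot: [-0.001, 0.134, 0.991, -0.0]
wrist_force: [-1.5, -5.0, 0.5]
grip_width: 0.0152
```

```bash
python3 look.py 12
```

```text
t 12.675 T [0.5548 0.1758 0.3163] rack xy [  0.8 -30.6] yaw rel rack -0.06 bottom z 0.0583 F rack [ 0.6 -5.6] -2.0 M [-1.34 -0.17] w 0.015085344047761528
```

View pics/l12.png

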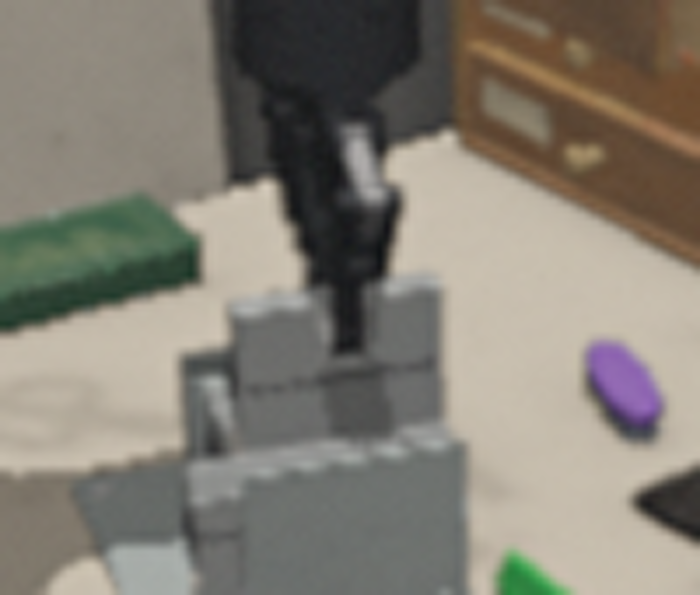

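Emit:
apply_moves --rows '[[-1,[0,0,-2.5],0],[-1,[0,0,-2.5],0],[-1,[0,0,-2.5],0],[-1,[0,0,-2.5],0],[-1,[0,0,-2.5],0]]'

```text
time: 13.3
tool_pos: [0.5549, 0.1757, 0.3043]
ee_rot: [-0.0, 0.134, 0.991, -0.0]
wrist_force: [-1.1, -5.5, 2.2]
grip_width: 0.015
```

Emit:
apply_moves --rows '[[-1,[0,0,-2.5],0],[-1,[0,0,-2.5],0],[-1,[0,0,-2.5],0],[-1,[0,0,-2.5],0],[-1,[0,0,-2.5],0]]'

```text
time: 13.92
tool_pos: [0.5549, 0.1757, 0.2918]
ee_rot: [-0.0, 0.134, 0.991, -0.0]
wrist_force: [-1.1, -5.7, 1.7]
grip_width: 0.0151
```

```bash
python3 look.py 13
```

```text
t 13.975 T [0.5549 0.1757 0.2916] rack xy [  0.9 -30.6] yaw rel rack -0.07 bottom z 0.0336 F rack [ 0.5 -6. ] -0.6 M [-1.45 -0.2 ] w 0.014876164303697084
```

View pics/l13.png

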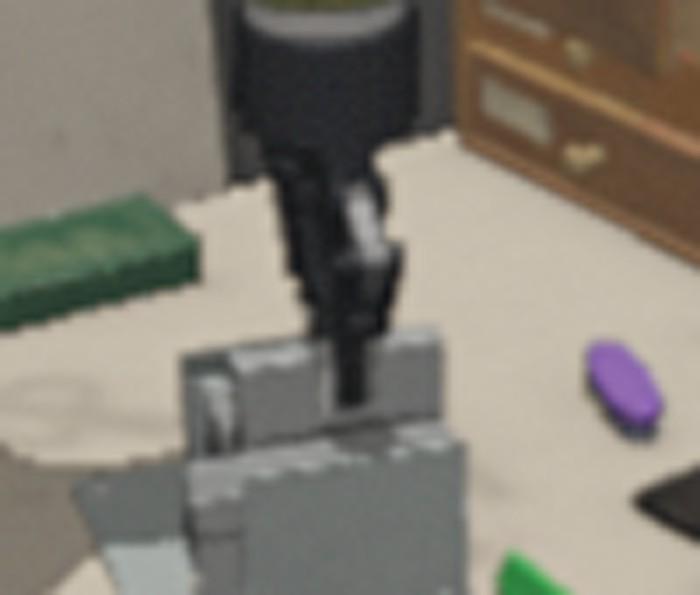

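Emit:
apply_moves --rows '[[-1,[0,0,-2],0],[-1,[0,0,-2],0],[-1,[0,0,0],0],[-0.2,[0,0,0],0],[-0.2,[0,0,0],0]]'

```text
time: 14.6
tool_pos: [0.5554, 0.1771, 0.2883]
ee_rot: [0.0, 0.133, 0.991, 0.001]
wrist_force: [-0.6, -0.9, 0.7]
grip_width: 0.0341
```

Emit:
apply_moves --rows '[[-0.2,[0,0,5],0],[-0.2,[0,0,20],0],[-0.2,[0,0,20],0],[-0.2,[0,0,15],0],[-0.2,[0,0,0],0]]'

```text
time: 15.22
tool_pos: [0.5553, 0.1763, 0.3494]
ee_rot: [0.001, 0.134, 0.991, 0.001]
wrist_force: [0.1, -0.2, -0.6]
grip_width: 0.0339
```

```bash
python3 look.py 14
```

```text
t 15.275 T [0.5551 0.1762 0.3485] rack xy [  1.  -30.1] yaw rel rack -0.04 bottom z 0.0905 F rack [0.2 0.5] -0.1 M [0.01 0.06] w 0.03436076092478012
```

View pics/l14.png

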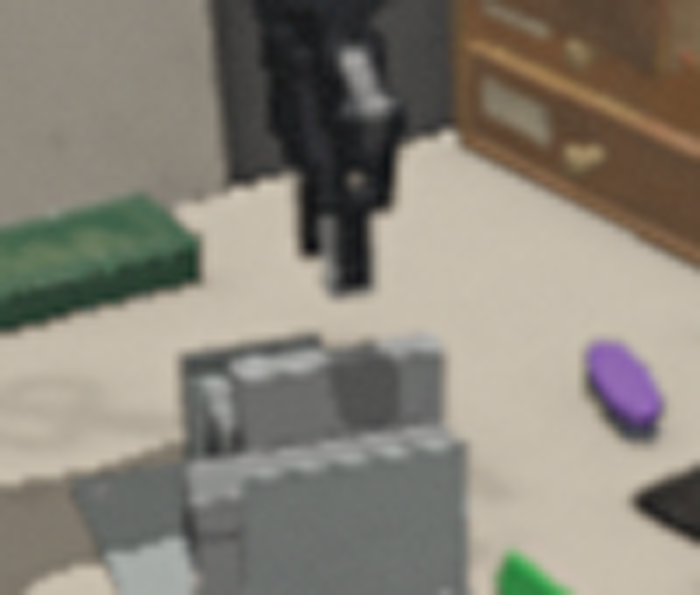

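Emit:
apply_moves --rows '[[-1,[-1.5,-0.5,0],0],[-1,[0,0,-10],0],[-1,[0,0,-10],0],[-1,[0,0,-5],0],[-1,[0,0,0],0]]'

```text
time: 15.9
tool_pos: [0.5535, 0.1755, 0.3224]
ee_rot: [-0.001, 0.134, 0.991, -0.0]
wrist_force: [-0.0, -0.3, 0.4]
grip_width: 0.0001
```

```bash
python3 look.py 15
```

```text
t 15.95 T [0.5537 0.1756 0.3228] rack xy [ -0.3 -31.1] yaw rel rack -0.05 bottom z 0.0648 F rack [0.4 0.9] -1.1 M [0.01 0.01] w -0.00034072443060645656
```

View pics/l15.png

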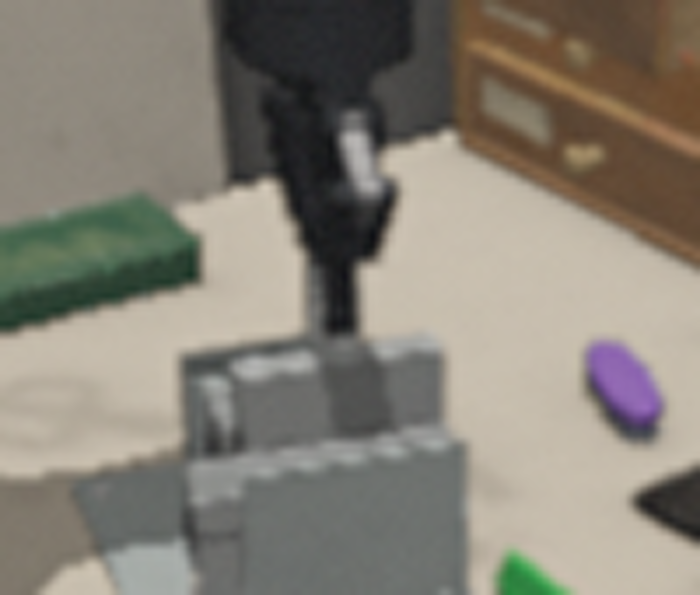

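Centred over the case top, tips just above it. Push down slowly.

Emit:
apply_moves --rows '[[-1,[0,0,-3],0],[-1,[0,0,-3],0],[-1,[0,0,-1.5],0],[-1,[0,0,-1.5],0],[-1,[0,0,-1],0]]'

```text
time: 16.58
tool_pos: [0.5537, 0.1755, 0.3134]
ee_rot: [0.0, 0.134, 0.991, 0.0]
wrist_force: [-0.4, -1.2, 2.6]
grip_width: -0.0003
```

Emit:
apply_moves --rows '[[-1,[0,0,-1],0],[-1,[0,0,-1],0],[-1,[0,0,-1],0],[-1,[0,0,-1],0],[-1,[0,0,0],0]]'

```text
time: 17.2
tool_pos: [0.5536, 0.1756, 0.309]
ee_rot: [-0.0, 0.134, 0.991, -0.0]
wrist_force: [1.2, -0.8, 1.2]
grip_width: -0.0001
```

Emit:
apply_moves --rows '[[-1,[0,0,-2],0],[-1,[0,0,-2],0],[-1,[0,0,-2],0],[-1,[0,0,-2],0],[-1,[0,0,0],0]]'

```text
time: 17.82
tool_pos: [0.5535, 0.1756, 0.3008]
ee_rot: [-0.0, 0.134, 0.991, -0.0]
wrist_force: [-0.0, -0.1, -0.3]
grip_width: -0.0
```

```bash
python3 look.py 16
```

```text
t 17.875 T [0.5535 0.1757 0.3008] rack xy [ -0.5 -31.1] yaw rel rack -0.04 bottom z 0.0428 F rack [-0.4  0.3] -0.2 M [-0.02 -0.08] w 0.00028809532266205055
```

View pics/l16.png

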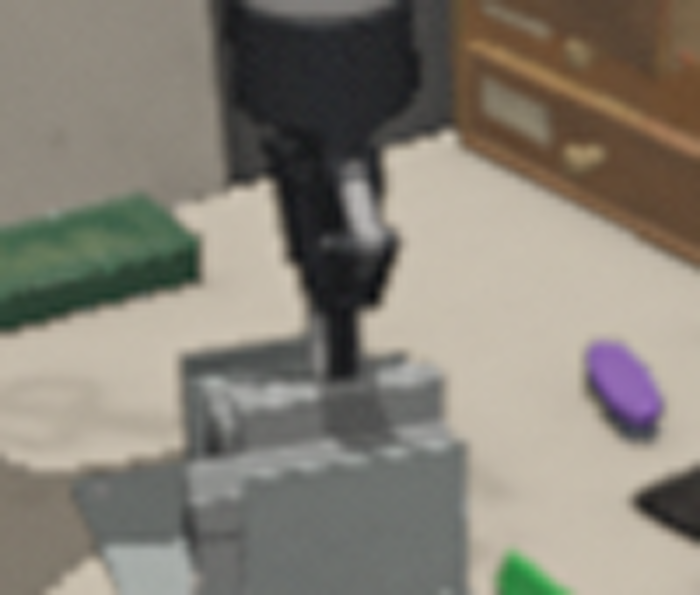

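Emit:
apply_moves --rows '[[-1,[0,0,-1.5],0],[-1,[0,0,-1.5],0],[-1,[0,0,-1.5],0],[-1,[0,0,-1],0],[-1,[0,0,-0.5],0]]'

```text
time: 18.5
tool_pos: [0.5537, 0.1756, 0.2951]
ee_rot: [0.0, 0.134, 0.991, 0.0]
wrist_force: [0.1, -0.3, 3.7]
grip_width: 0.0001
```

Emit:
apply_moves --rows '[[-1,[0,0,-0.5],0],[-1,[0,0,-0.5],0],[-1,[0,0,-0.5],0],[-1,[0,0,0],0],[-1,[0,0,0],0]]'

```text
time: 19.12
tool_pos: [0.5536, 0.1756, 0.2936]
ee_rot: [0.0, 0.134, 0.991, -0.0]
wrist_force: [0.3, 0.1, 2.7]
grip_width: -0.0002
```

Emit:
apply_moves --rows '[[-1,[0,0,-0.5],0],[-1,[0,0,-0.5],0],[-1,[0,0,0],0],[-1,[0,0,0],0],[-1,[0,0,0],0]]'

```text
time: 19.75
tool_pos: [0.5535, 0.1756, 0.2935]
ee_rot: [0.0, 0.134, 0.991, 0.0]
wrist_force: [-2.0, -1.0, 13.7]
grip_width: -0.0003
```

```bash
python3 look.py 17
```

```text
t 19.8 T [0.5535 0.1756 0.2935] rack xy [ -0.4 -31.1] yaw rel rack -0.05 bottom z 0.0355 F rack [-3.3 -1. ] 13.5 M [-0.38  0.54] w -7.947787463347658e-05
```

View pics/l17.png

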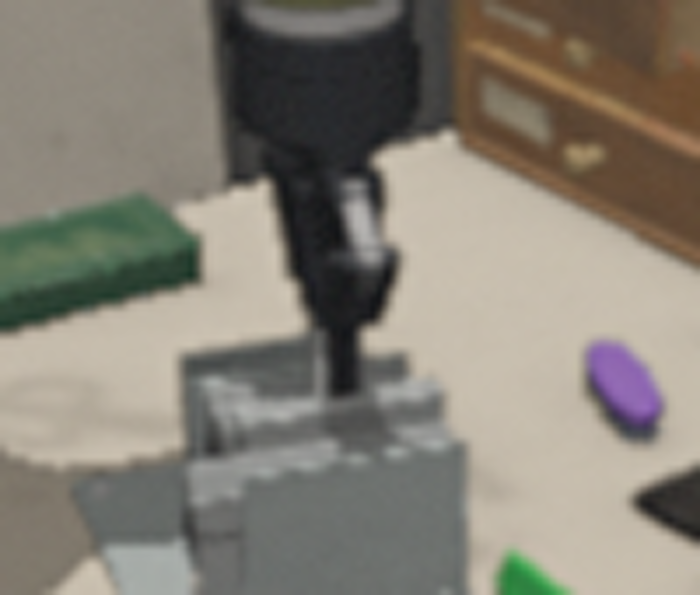

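Emit:
apply_moves --rows '[[-1,[0,0,-0.5],0],[-1,[0,0,0],0],[-1,[0,0,0],0],[-1,[0,0,0],0],[-1,[0,0,0],0]]'

```text
time: 20.42
tool_pos: [0.5535, 0.1756, 0.2934]
ee_rot: [0.0, 0.134, 0.991, 0.0]
wrist_force: [-3.6, -2.0, 19.1]
grip_width: 0.0002
```

Emit:
apply_moves --rows '[[-1,[0,0,-0.15],0],[-1,[0,0,0],0],[-1,[0,0,0],0],[-1,[0,0,0],0],[-1,[0,0,0],0]]'

```text
time: 21.05
tool_pos: [0.5535, 0.1756, 0.2934]
ee_rot: [0.0, 0.134, 0.991, 0.0]
wrist_force: [-4.4, -1.4, 20.4]
grip_width: 0.0
```

Emit:
apply_moves --rows '[[-1,[0,0,0],0],[-1,[0,0,0],0],[-1,[0,0,0],0],[-1,[0,0,0],0],[-1,[0,0,0],0]]'

```text
time: 21.68
tool_pos: [0.5535, 0.1756, 0.2934]
ee_rot: [0.0, 0.134, 0.991, 0.0]
wrist_force: [-4.4, -1.6, 20.5]
grip_width: -0.0001
```

Emit:
apply_moves --rows '[[-1,[0,0,1],0],[-1,[0,0,2],0],[-1,[0,0,10],0],[-1,[0,0,40],0],[-1,[0,0,50],0]]'

```text
time: 22.3
tool_pos: [0.5534, 0.1755, 0.3956]
ee_rot: [-0.001, 0.134, 0.991, -0.001]
wrist_force: [0.0, 0.5, 0.9]
grip_width: 0.0001
```

Emit:
apply_moves --rows '[[-1,[-10,-50,20],0],[-1,[-10,-55,0],0],[-1,[-10,-55,0],0],[-1,[-10,-55,0],0],[-1,[-10,-55,0],0]]'

```text
time: 22.92
tool_pos: [0.503, -0.0961, 0.4156]
ee_rot: [0.0, 0.133, 0.991, 0.0]
wrist_force: [1.2, 0.3, 0.2]
grip_width: -0.0003
```

```bash
python3 look.py 18; python3 - <<'E'
from h import *
b=snap('top','t18'); im=cv2.resize(b[155:255,150:275],None,fx=6,fy=6,interpolation=cv2.INTER_CUBIC).astype(float)
cv2.imwrite('pics/t18c.png',(255*(np.clip(im,0,255)/255)**.6)[:,:,::-1])
E
```

```text
t 22.975 T [ 0.5011 -0.1035  0.4156] rack xy [  22.7 -314.1] yaw rel rack -0.51 bottom z 0.1576 F rack [ 0.2 -6.8] -0.2 M [-0.41  0.01] w -0.00022614649809602117[ WARN:0@1.399] global loadsave.cpp:1063 imwrite_ Unsupported depth image for selected encoder is fallbacked to CV_8U.
```

View pics/l18.png

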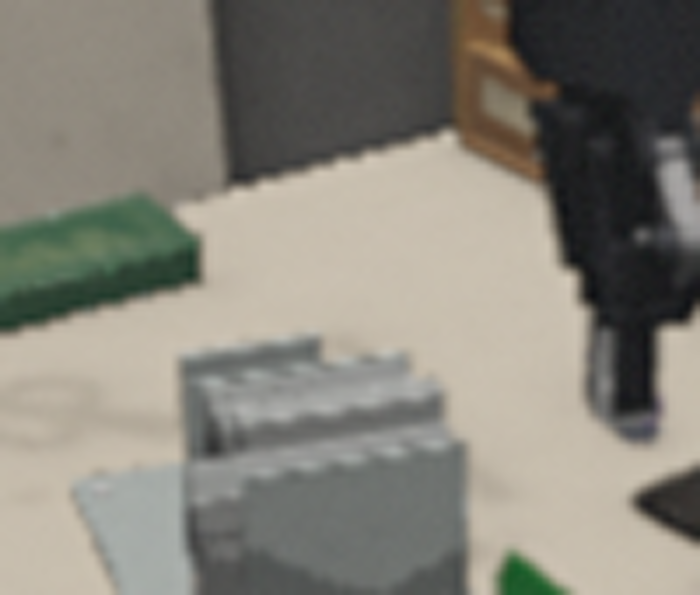

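View pics/t18c.png

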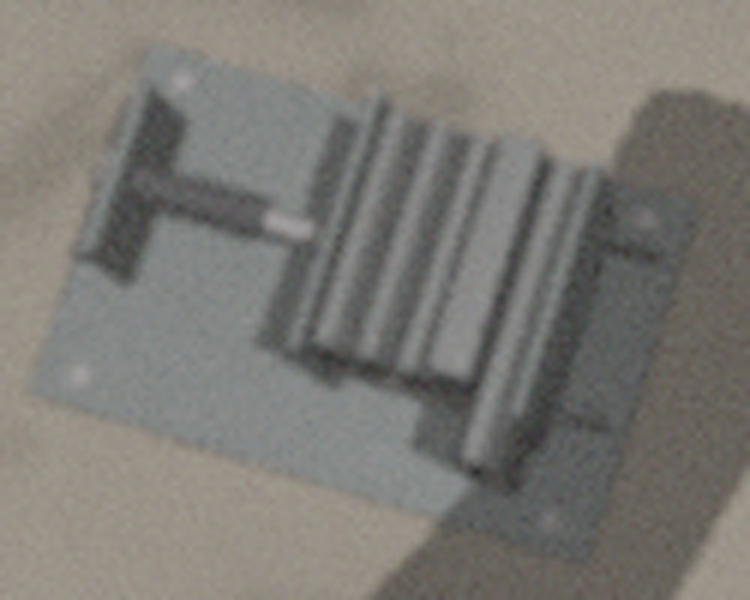

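```bash
python3 - <<'E'
from rk import *
w=rackw(-.267,np.array([.5621,.2055]))
for n,f,o,S,e in(('top','t18',(185,160),8,(265,240)),('scene','s18',(222,160),9,(278,230))):
    im=cv2.imread(f'pics/{f}.png'); im=cv2.resize(im[o[1]:e[1],o[0]:e[0]],None,fx=S,fy=S,interpolation=cv2.INTER_CUBIC)
    if n=='top': im=(255*(im/255.)**.6).astype('uint8')
    raw=im.copy()
    def ln(a,b,c):
        P=[tuple(((proj(n,w(*k))-o+.5)*S).astype(int)) for k in(a,b)]; cv2.line(im,P[0],P[1],c,1)
    C=[(-.045,-.039,.12),(.045,-.039,.12),(.045,-.023,.12),(-.045,-.023,.12)]
    for i in range(4): ln(C[i],C[(i+1)%4],(0,0,255))
    for yc in(-.015,.001,.017):
        for d in(-.003,.003): ln((-.045,yc+d,.108),(.045,yc+d,.108),(255,255,0))
    for y in(-.05,-.044): ln((-.07,y,.108),(.045,y,.108),(0,255,0))
    ln((-.05,.025,.109),(.05,.025,.109),(255,0,255))
    cv2.imwrite(f'pics/f_{n}.png',im)
E
```

```text
(no output)
```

View pics/f_top.png

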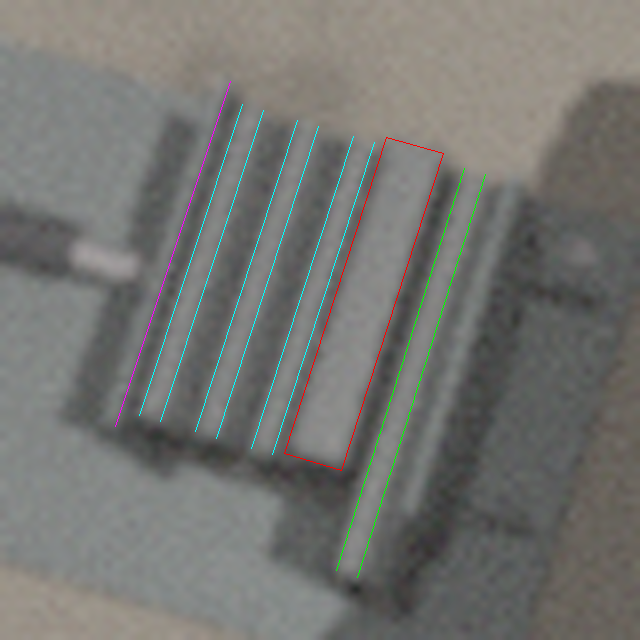

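View pics/f_scene.png

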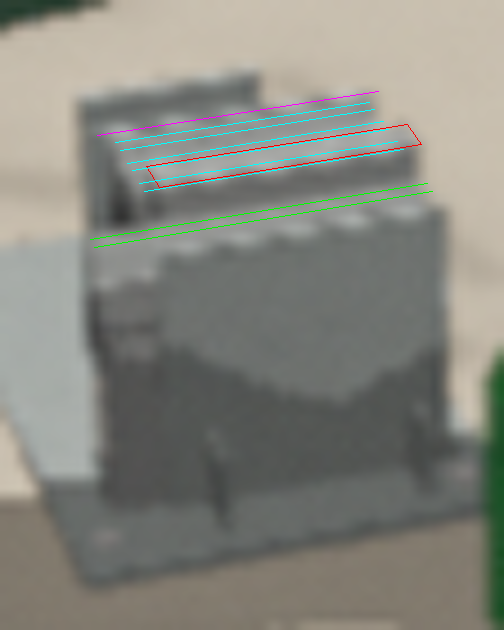

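Emit:
apply_moves --rows '[[-1,[0,0,0],0],[-1,[0,0,0],0],[-1,[0,0,0],0],[-1,[0,0,0],0],[-1,[0,0,0],0]]'

```text
time: 23.65
tool_pos: [0.5037, -0.094, 0.415]
ee_rot: [-0.0, 0.133, 0.991, -0.0]
wrist_force: [1.1, 0.5, -0.1]
grip_width: 0.0003
```

```bash
python3 - <<'E'
from h import *
s=robot.get_state(); print(s['time'],s['wrist_force'])
print(robot.finish_job())
E
```

```text
23.65 [ 1.11533668  0.54438113 -0.05556161]
the job is handed in; nothing more can be done
None
```

The grey case is filed directly next to the long case, on the side facing the sprung end plate, and the job was handed in at 23.65 s of the 53 s allowed.

- **Insertion:** I worked the wedge in over the joint, shifting about 8 mm to +y as it went down. Forces stayed around 6 N. I released the grip about 21 mm above home and pushed the case down with the shut fingertips.
- **Bedding push:** The wrist read 19.1, 20.4 and 20.5 N across about 1.9 s of holding. These are the readings at the end of each call, and none came near 35 N.
- **Final top view:** The new case matches its nominal home outline to about 1 mm, lined up with the row. The other four cases stand in line and the sprung plate is about 16 mm out. The tool stopped at the height expected with the case on the rack's floor.
- **Disagreement:** The scene camera drew everything about 1 px (roughly 2 mm) off the top view's fit. That is about the size of the calibration tolerance, and I took the top view as right.
- **Not checked:** I steered the arm clear of the potsherds and look-alikes but took no final measurement of where they lie.

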